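# Centre the coarse drive of a microinjector and vent its line

### The job

Get the manual microinjector ready for a new capillary. Turn its coarse ring, the wide lower one of the two concentric knobs, until the ring's white line stands at the long middle mark of the dial (piston at mid-stroke), and do not turn the small fine knob that sits on top of it. Then move the spring-loaded vent slide all the way to its far end, hold it open there for about a second so that the pressure equalises, and let go of it there so that it springs shut by itself; leave the bottle, case and dish beside the injector where they are.

Things in the scene. Friction and masses are not known exactly. Their poses are not given: they have to be found in the camera images.
- injector: heavy white instrument, fixed, 200 mm wide (y), 140 mm deep (x -65 to +75 mm); deck 40 mm high, rear ledge with glass syringe barrel (up to 44 mm). Origin: centre of underside; x away from its front, y left, z up. Two concentric knobs, vertical axis at x -15, y -46 mm, on a dial 83 mm across, its top 50 mm high; the long thick dial mark lies straight to the front (-x) of the axis
- coarse_grip (a point): point on the knobs' axis at half height of the coarse ring, 63.5 mm above the work surface. The ring is a black fluted disc, 58 mm in diameter (57 mm at the gripped body), from 50.5 to 76.5 mm above the work surface, with a white line on its top and side. z is the axis (up); it turns with the ring
- coarse (a joint): turn of the coarse ring in rad: 0 when its white line stands at the long middle mark, positive anticlockwise seen from above; stops at -1.5 and +1.5. It starts clockwise of the mark (negative), stays where it is left, needs about 0.06 N m, and moves the piston in the barrel 12 mm a radian
- fine (a joint): turn of the fine knob in rad, positive anticlockwise from above; to be left as found. Black fluted disc with a light metal face, 30 mm in diameter, from 79 to 93.5 mm above the work surface, on the coarse ring's axis; it turns very easily (0.012 N m) and is not coupled to the coarse ring
- fine_mark (a point): point on the rim of the fine knob's top, 13 mm off the axis, at the end of the thin black line on its face; it moves as the knob is turned
- vent (a joint): travel of the vent slide in m: 0 shut, 0.020 fully open at its stop; it moves along the injector's +x (away from the front). A spring pulls it shut with 2 N when shut and 5 N at the stop; a dashpot adds 5 N at 0.1 m/s, and let go it returns in about 0.3 s
- vent_tab (a point): middle of the vent slide's upright black thumb tab, 51.5 mm above the work surface, at x -16, y +56 mm of the injector when shut. Tab 12 mm along the injector's x, 16 mm along its y, from 44.5 to 60 mm above the work surface, on a foot 16 x 22 mm, 3 mm high; it travels with the slide, axes as the injector's
- oil_bottle: capped bottle, 58 mm in diameter, 103 mm high, loose, standing left of the injector; origin at the centre of its underside
- pipette_case: flat closed case, 90 x 110 x 19 mm, loose, lying farther left; origin at the centre of its underside
- dish_icsi: round clear dish, 62 mm in diameter, 14 mm high, loose, lying behind the injector's left end; origin at the centre of its underside
There are look-alikes about, which are no part of the job. Leave any yellow look-alike of the oil_bottle alone.

How it is judged:
On the way, in this order (a step that is already met when the one before it is completed fails the run):
1. the coarse ring stands at the middle mark (value of joint coarse between -0.12 and 0.12 rad), for 0.4 s.
2. the vent slide is held at its far end, with the ring still at the mark (all of step 1 and value of joint vent above 0.0175 m), for 0.6 s.
3. the vent slide has been let go while still open (value of joint vent above 0.005 m and contact force between injector and the fingers below 0.05 N).
At the end, for the whole second after the job is handed in: Coarse ring within 0.12 rad of the middle mark; vent slide shut (within 1.5 mm) after being held fully open and let go there; fine knob's mark within 3.5 mm (15 degrees) of where it was; bottle upright; bottle, case and dish within 20 mm of where they were (all of step 1 and value of joint vent below 0.0015 m and distance of fine_mark from where it was at the start of the episode below 0.0035 m and distance of each of oil_bottle, pipette_case, dish_icsi from where it was at the start of the episode below 0.02 m and angle between oil_bottle's own z axis and vertical below 0.3 rad); the robot touches nothing.
It fails at once if the fine knob was turned (its mark moved more than 3.5 mm, about 15 degrees) (distance of fine_mark from where it was at the start of the episode above 0.0035 m).
It fails at once if the bottle was knocked over (angle between oil_bottle's own z axis and vertical above 0.5 rad).
It also fails if it takes over 45 s, if anything falls off the work surface, if the arm or the gripper's body presses on something with over 40 N, if the wrist force passes 120 N, or if a joint passes its speed limit or range.

### The arm

A 6-joint arm with a two-finger parallel gripper is mounted at the origin on a cart in front of the work surface, level with it; the furniture and walls round the work are solid. World frame = base frame: x ahead of the robot, y to its left, z up, the work surface at z = 0. Lengths are in m, angles in rad, forces in N, time in s.
With the tool pointing down it reaches from about 0.3 to 0.875 m from the base axis. Payload 4.2 kg.
Tool frame: the origin (TCP) lies midway between the tips of the shut fingers; the grasp point (between the pads) lies 19 mm behind it (manip.grip_depth is the distance from the TCP to the grasp point, in m); z points along the fingers, y is the line along which they close (so a half turn about z gives the same grasp; the last joint's range is limited). The gripper opens to 85 mm and grips with 20 to 120 N. Pads are 22 mm wide; open, the fingers measure 114 mm over their backs; the gripper's body (76 mm by 85 mm) begins 54 mm behind the grasp point. The pads swing forward as they close: fully open they stand 13 mm farther back than shut.
Start: joints at [-1.293, 0.32, 1.565, -0, 1.257, -0.02], TCP at [0.169, -0.55, 0.231] pointing down, gripper open.
Joint ranges: [-3.11, 3.11], [-0.84, 2.01], [0.21, 2.61], [-1.34, 4.49], [0.05, 2.63], [-2.56, 2.56]. Speed limits (rad/s): [2.57, 2.57, 3.14, 3.14, 3.14, 3.14].

### API

Orientations are given as a unit quaternion [w, x, y, z].
In Python, from station import manip gives the robot as it stands.
- The arm moves only by the tool step_arm, never from a script. Its argument "deltas" is a list of rows, each a list of 3 entries, a list of its own where there are three numbers: the turn, a rotation vector about the tool's x, y, z in units of 5 degrees (1.0 is 5 degrees), then the shift along the tool's x, y, z in mm, then the opening, from 0 (shut) to 1 (fully open). A call has 1 to 12 rows; each row shifts and turns the commanded pose from where the row before left it, along the tool's axes as they then stand; what a row does not reach is not made up. A row lasts 1/8 s, in which the tool goes at most 62.5 mm and 10.7 degrees, less where a joint would pass 70% of its speed; a pose out of reach is approached as far as the arm can. A call with a gripper value outside its range is refused whole. The fingers move at their own pace and stop on an object; "squeeze" is the grip in N (left out, the last holds). Time passes only in rows, so rows that do not move let the fingers close. It gives the time, the measured TCP pose, the force, the opening and the grip force at its end, in the units of the state.
- manip.sense(): the state, without advancing time (a new reading comes with each control period).
- manip.snapshot(name): name is "side" or "top"; returns the picture (420x560x3 uint8, red, green, blue); there is no depth.
- manip.camera_params(name): a dict with "fx", "fy", "cx", "cy" (pixels), "world_from_camera" (4x4, takes a point from camera to world coordinates). Camera axes: x right, y down, z forward; pixel columns grow to the right and rows downward; lengths in m; the calibration is good to about 2 mm. A picture is of the moment at which its call begins. camera_params takes no time and is no camera call.
- manip.finish_job(): hands the job in; it is judged then, once.
The state is a dict: "time_s": time; "joint_pos": joint angles; "joint_velocities": joint speeds; "tau": joint torques, N m; "position": TCP position; "tcp_rot": TCP orientation; "ft_force": force on the tool from outside, world axes, zero at the start; "moment": the same for the moment, N m; "finger_gap": opening from 0.0 (shut) to 1.0 (fully open); "grip_force": force on a finger pad.
Only numpy, scipy, OpenCV 4.12 (cv2) and the standard library are available. Lean on these libraries where they do the work, as an engineer would, in place of code of your own. Each camera call takes 0.05 s, during which the arm holds its last target. There are 200 camera calls.

## Working session

There is one attempt and no reset: what is moved stays moved. The work goes in short steps, Python scripts to look and compute and a tool call to move; the robot and the scene stay as the last step left them, time stands still between calls to the robot, and variables do not carry over. Pictures are saved under pics/ and viewed, at most 10 in all, crops included, and the job is handed in when it is done.

Besides the shell and the picture viewer there is one more tool, called by a JSON object that holds its "name" and its "arguments". step_arm: Moves the arm, as the interface text tells. Its arguments: {"type":"object","properties":{"deltas":{"type":"array","items":{"type":"array"}},"squeeze":{"type":"number"}},"required":["deltas"]}

```bash
mkdir -p pics; ls
python3 - <<'E'
from station import manip
import cv2
for n in("side","top"):
    im=manip.snapshot(n); cv2.imwrite(f"pics/{n}0.png",im[:,:,::-1]); 
    p=manip.camera_params(n); print(n,p["fx"],p["cx"],p["cy"],p["world_from_camera"].__repr__())
print(manip.sense())
E
```

```text
pics
side 418.20432627124416 276.22420737259915 211.8158931615082 array([[ 0.19576636, -0.80896189,  0.55430695,  0.06757734],
       [-0.98058817, -0.15510593,  0.1199541 ,  0.11853187],
       [-0.011062  , -0.56702982, -0.82362298,  0.77231837],
       [ 0.        ,  0.        ,  0.        ,  1.        ]])
top 441.3722127861172 278.69325683289145 204.78733835429392 array([[ 0.02410899, -0.99702823,  0.07316742,  0.47522941],
       [-0.99970852, -0.02395101,  0.00303595,  0.20865291],
       [-0.00127449, -0.07321929, -0.99731505,  0.95558284],
       [ 0.        ,  0.        ,  0.        ,  1.        ]])
{'time_s': 0.1, 'joint_pos': array([-1.29298988e+00,  3.20175755e-01,  1.56554661e+00, -9.55618877e-06,
        1.25740401e+00, -1.99658074e-02]), 'joint_velocities': array([-0.00044658, -0.00113512, -0.00239919,  0.00064533, -0.00043861,
       -0.00167106]), 'tau': array([ 6.02285691e-04, -4.16409481e+01, -2.34704465e+01,  4.66544861e-05,
        4.87716621e-03, -7.90516879e-06]), 'position': array([ 0.16859935, -0.54927896,  0.23060038]), 'tcp_rot': array([-7.59912829e-04,  9.88936409e-01,  1.48338093e-01, -1.03096863e-04]), 'ft_force': array([-0.18536471,  0.20504837,  0.42468973]), 'moment': array([-0.05398596, -0.02547261, -0.03626933]), 'grip_force': 0.0, 'finger_gap': 0.9982771196183928}
```

View pics/top0.png

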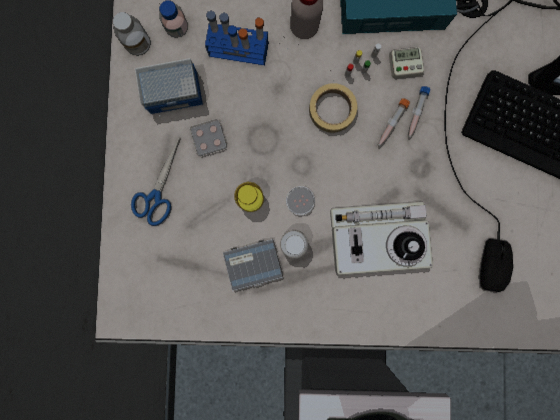

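View pics/side0.png

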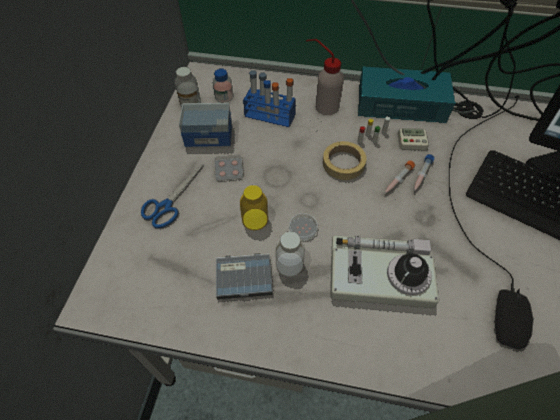

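Both views show the white injector (top px x 333–430, y 205–275), with the knobs at about (408,246) and the vent tab at about (355,240). The white bottle is at (294,244), the case at (253,264) and the dish at (301,201). Possible confusions are the yellow bottle (249,197), the tape ring (333,108) and the mouse (497,265). Only the injector has two concentric knobs and a slide.

```bash
cat > h.py <<'E'
from station import manip
import numpy as np, cv2
def ray(n,u,v):
    p=manip.camera_params(n);T=np.array(p["world_from_camera"])
    d=T[:3,:3]@np.array([(u-p["cx"])/p["fx"],(v-p["cy"])/p["fy"],1]);return T[:3,3],d
def onz(n,u,v,z):
    o,d=ray(n,u,v);return o+d*(z-o[2])/d[2]
def proj(n,P):
    p=manip.camera_params(n);T=np.array(p["world_from_camera"])
    c=T[:3,:3].T@(np.array(P)-T[:3,3]);return np.array([p["fx"]*c[0]/c[2]+p["cx"],p["fy"]*c[1]/c[2]+p["cy"]])
E
python3 - <<'E'
from h import *
im=cv2.imread("pics/top0.png"); c=im[195:285,325:440]
g=im.min(2); print(np.percentile(g[205:275,335:430],[10,50,90]), g[300,300])
m=((g>165)*255).astype(np.uint8); m[:, :320]=0;m[:195]=0;m[285:]=0;m[:,445:]=0
m=cv2.morphologyEx(m,cv2.MORPH_OPEN,np.ones((3,3)))
cs,_=cv2.findContours(m,0,2);k=max(cs,key=cv2.contourArea);r=cv2.minAreaRect(k);b=cv2.boxPoints(r);print(r)
for q in b: print(q,onz("top",*q,.04)[:2])
w=np.array([onz("top",*q,.04)[:2] for q in b]);print([np.linalg.norm(w[i]-w[i-1]) for i in range(4)],w.mean(0))
big=cv2.resize(c,None,fx=6.5,fy=6.5,interpolation=cv2.INTER_CUBIC)
cv2.polylines(big,[((b-[325,195]+.5)*6.5).astype(int)],True,(0,0,255),1)
cv2.imwrite("pics/c1.png",big)
E
```

```text
[ 34. 139. 155.] 132Traceback (most recent call last):
  File "<stdin>", line 6, in <module>
ValueError: max() iterable argument is empty
```

Run:
```python
from h import *
im=cv2.imread("pics/top0.png"); c=im[195:285,325:440]
print(im[265,345],im[300,350],im[250,375],im[230,320])
d=im.astype(int); m=((d[:,:,1]-d[:,:,2]>2)&(d.min(2)>95)).astype(np.uint8)*255
m[:, :325]=0;m[:195]=0;m[285:]=0;m[:,440:]=0
m=cv2.morphologyEx(cv2.medianBlur(m,3),cv2.MORPH_OPEN,np.ones((3,3)))
cs,_=cv2.findContours(m,0,2);k=max(cs,key=cv2.contourArea);r=cv2.minAreaRect(k);b=cv2.boxPoints(r);print(r)
w=np.array([onz("top",*q,.04)[:2] for q in b]);print(w,[np.linalg.norm(w[i]-w[i-1]) for i in range(4)],w.mean(0))
big=cv2.resize(c,None,fx=6.5,fy=6.5,interpolation=cv2.INTER_CUBIC)
cv2.polylines(big,[((b-[325,195]+.5)*6.5).astype(int)],True,(0,0,255),1)
cv2.imwrite("pics/c1.png",big)
```

```text
[168 160 156] [135 138 143] [163 161 155] [128 131 136]
((367.4205627441406, 247.96763610839844), (44.7907600402832, 62.66104507446289), 85.60128784179688)
[[ 0.49688617  0.09477062]
 [ 0.50995441 -0.03453168]
 [ 0.41824968 -0.04200975]
 [ 0.40533363  0.08634623]] [np.float64(0.09193932097442142), np.float64(0.12996100344963038), np.float64(0.09200912324729345), np.float64(0.1290041913695825)] [0.45760597 0.02614385]
```

View pics/c1.png

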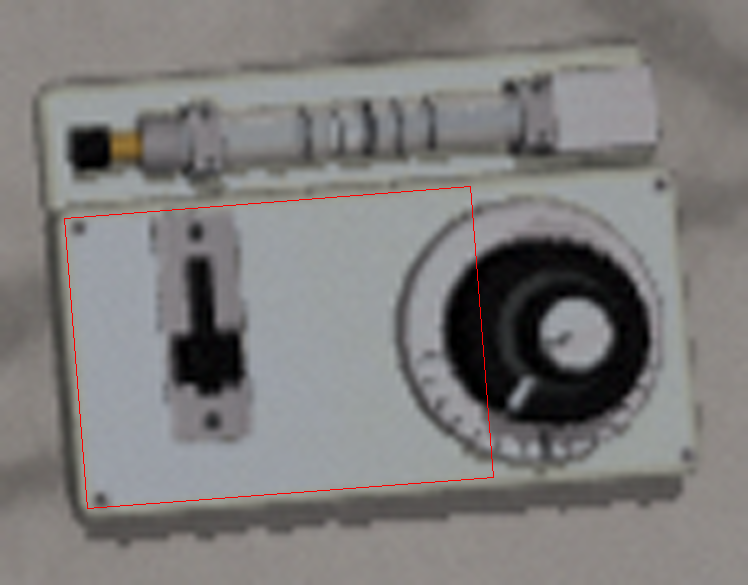

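The crop shows the coarse disc centred at about crop (549,333). Its white line is at (522,393), left of the long mark at (545,445), which is the clockwise side. The fine face is at (576,333), the vent tab at (208,358), and the deck screws at (78,228), (100,498), (660,184) and (686,456).

Run:
```python
from h import *
f=lambda u,v,z: onz("top",325+u/6.5-.5,195+v/6.5-.5,z)[:2]
S=[f(*q,.04) for q in((78,228),(100,498),(660,184),(686,456))]
y1=S[0]-S[2];y2=S[1]-S[3];x1=S[0]-S[1];x2=S[2]-S[3]
for a in(y1,y2):print("yaw",np.degrees(np.arctan2(-a[0],a[1])),np.linalg.norm(a))
for a in(x1,x2):print("yaw",np.degrees(np.arctan2(a[1],a[0])),np.linalg.norm(a))
F=f(576,333,.0935);C=f(549,333,.0765);D=f(530,331,.050);M=f(545,445,.0505);L=f(522,393,.0765);V=f(208,360,.06)
print("axis F,C,D",F,C,D,"vent",V,"screws",S)
R=f(445,335,.0765),f(651,335,.0765);print("ring dia",np.linalg.norm(R[0]-R[1]))
yaw=np.mean([np.arctan2(-a[0],a[1]) for a in(y1,y2)]+[np.arctan2(a[1],a[0]) for a in(x1,x2)])
Rz=np.array([[np.cos(yaw),-np.sin(yaw)],[np.sin(yaw),np.cos(yaw)]])
A=(F+C+D)/3; print("yaw",np.degrees(yaw)); O=A-Rz@[-.015,-.046]
print("origin",O,"vent in inj",Rz.T@(V-O),"screws",[Rz.T@(s-O) for s in S])
l=Rz.T@(L-A);m=Rz.T@(M-A);print("line",l,np.arctan2(-l[1],-l[0]),"mark",m,np.arctan2(-m[1],-m[0]))
# side check
s=cv2.imread("pics/side0.png");c=s[225:315,325:440]
big=cv2.resize(c,None,fx=6.5,fy=6.5,interpolation=cv2.INTER_CUBIC)
for P in([*A,.0935],[*A,.0765],[*V,.06],[*L,.0765]):
    q=((proj("side",P)-[325,225]+.5)*6.5).astype(int);cv2.circle(big,tuple(map(int,q)),4,(0,0,255),1)
cv2.imwrite("pics/c2.png",big)
```

```text
yaw 5.695105179510728 0.1862342896616788
yaw 5.450591195636905 0.18616005819557332
yaw 5.499452992316838 0.0855407158504188
yaw 5.450865575607951 0.08633545096199177
axis F,C,D [ 0.46494929 -0.05194887] [ 0.46454788 -0.04885712] [ 0.46470794 -0.05065118] vent [0.45343817 0.05213537] screws [array([0.49381092, 0.09050989]), array([0.40866394, 0.08231199]), array([ 0.51229183, -0.09480516]), array([ 0.42634678, -0.10300635])]
ring dia 0.06281335077686356
yaw 5.5240037357681055
origin [ 0.47523729 -0.00325541] vent in inj [-0.01636582  0.05723199] screws [array([0.02751348, 0.0915419 ]), array([-0.05802723,  0.09157855]), array([ 0.02806962, -0.09469156]), array([-0.05826576, -0.09458136])]
line [-0.01756042  0.01154529] -0.581602535964448 mark [-0.03577359 -0.00138626] 0.03873166985159422
```

View pics/c2.png

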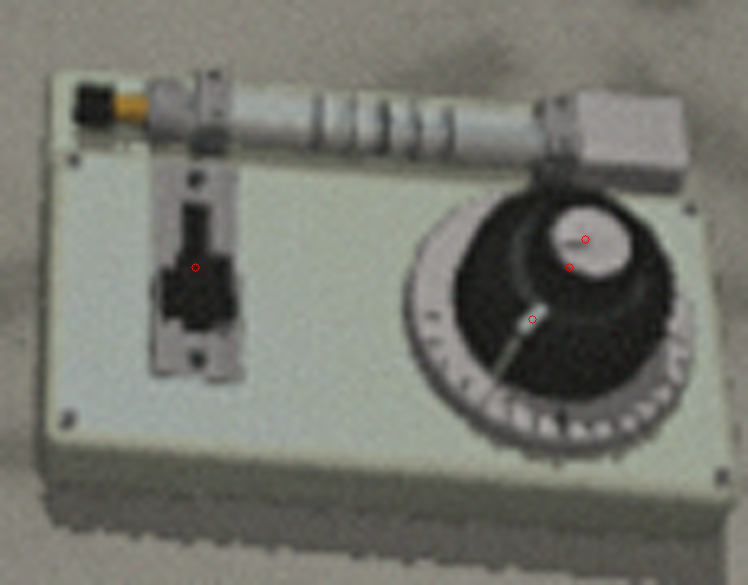

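The ring's line is about 0.6 rad clockwise of the mark. The axis is at about (0.465, -0.0515) and the injector yaw is 5.5°. All sizes check out against the description. First I move above the knobs.

{"name": "step_arm", "arguments": {"deltas": [[[0,0,0],[35.7,-32.4,0],1],[[0,0,0],[35.7,-32.4,0],1],[[0,0,0],[35.7,-32.4,0],1],[[0,0,0],[35.7,-32.4,0],1],[[0,0,0],[35.7,-32.4,0],1],[[0,0,0],[35.7,-32.4,0],1],[[0,0,0],[35.7,-32.4,0],1],[[0,0,0],[35.7,-32.4,0],1],[[0,0,0],[35.7,-32.4,0],1],[[0,0,0],[35.7,-32.4,0],1],[[0,0,0],[35.7,-32.4,0],1],[[0,0,0],[35.7,-32.4,0],1]], "squeeze": 25}}

```text
time_s: 1.6
position: [0.4646, -0.0508, 0.2311]
tcp_rot: [0.0, 0.989, 0.148, -0.0]
ft_force: [0.7, -0.7, 0.3]
finger_gap: 0.999
grip_force: 0.0
```

{"name": "step_arm", "arguments": {"deltas": [[[0,0,0],[0.2,0.8,30],1],[[0,0,0],[0,0,35],1],[[0,0,0],[0,0,35],1],[[0,0,0],[0,0,35],1],[[0,0,0],[0,0,25],1],[[0,0,0],[0,0,11],1],[[0,0,0],[0,0,10],1],[[0,0,0],[0,0,2],1],[[0,0,0],[0,0,0],1]]}}

```text
time_s: 2.72
position: [0.465, -0.0531, 0.0488]
tcp_rot: [0.0, 0.989, 0.148, 0.001]
ft_force: [-0.1, -0.5, -0.5]
finger_gap: 1.002
grip_force: 0.0
```

{"name": "step_arm", "arguments": {"deltas": [[[0,0,0],[0,0,0],0.7],[[0,0,0],[0,0,0],0.6],[[0,0,0],[0,0,0],0.5],[[0,0,0],[0,0,0],0.5],[[0,0,0],[0,0,0],0.5]], "squeeze": 25}}

```text
time_s: 3.35
position: [0.4645, -0.052, 0.0491]
tcp_rot: [-0.001, 0.989, 0.148, 0.0]
ft_force: [-0.9, 4.9, 6.6]
finger_gap: 0.655
grip_force: 25.6
```

Run:
```python
from h import *
c=[]
for n,a in(("top",(195,325)),("side",(225,325))):
    im=manip.snapshot(n)[:,:,::-1][a[0]-40:a[0]+90,a[1]:a[1]+120]
    c.append(cv2.resize(im,None,fx=3.3,fy=3.3,interpolation=cv2.INTER_CUBIC))
cv2.imwrite("pics/g1.png",np.hstack(c)); s=manip.sense();print(s["joint_pos"],s["ft_force"],s["position"],s["moment"],s["finger_gap"],s["grip_force"])
```

```text
[-0.13729566  0.3580706   2.05186199  0.00270586  0.73157842  1.13497885] [-1.65866087  4.31535667  6.41667944] [ 0.46453851 -0.05199283  0.04915354] [ 0.93368763  0.23716586 -0.00438206] 0.6510682574843435 25.564998448826373
```

View pics/g1.png

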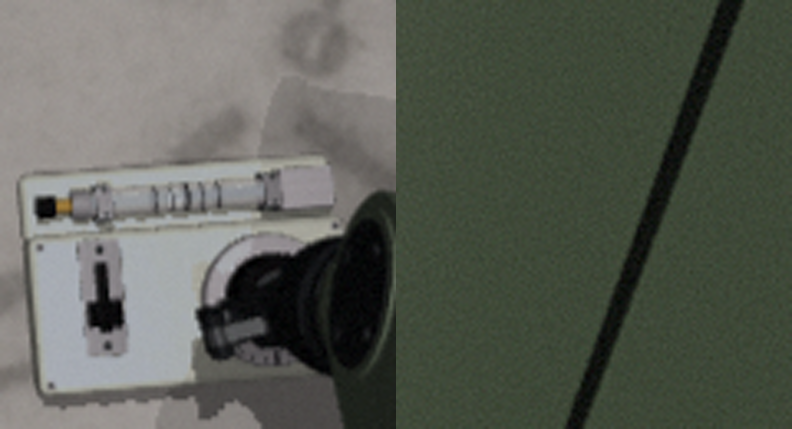

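The pads are closed on the ring: gap 0.65, about 55 mm, at 25 N. The top view shows the gripper over the knobs and the side view is blocked by the arm. I now turn 35° anticlockwise.

{"name": "step_arm", "arguments": {"deltas": [[[0,0,-1],[0,0,0],0.5],[[0,0,-1],[0,0,0],0.5],[[0,0,-1],[0,0,0],0.5],[[0,0,-1],[0,0,0],0.5],[[0,0,-1],[0,0,0],0.5],[[0,0,-1],[0,0,0],0.5],[[0,0,-1],[0,0,0],0.5],[[0,0,0],[0,0,0],0.5],[[0,0,0],[0,0,0],0.5]]}}

```text
time_s: 4.58
position: [0.4649, -0.0525, 0.0492]
tcp_rot: [-0.0, 0.899, 0.439, 0.001]
ft_force: [-0.6, 2.8, 6.5]
finger_gap: 0.65
grip_force: 25.6
```

{"name": "step_arm", "arguments": {"deltas": [[[0,0,0],[0,0,0],0.8],[[0,0,0],[0,0,0],1],[[0,0,0],[0,0,0],1],[[0,0,0],[0,0,0],1],[[0,0,0],[0,0,-10],1],[[0,0,0],[0,0,-20],1],[[0,0,0],[0,0,-40],1],[[0,0,0],[0,0,-40],1]]}}

```text
time_s: 5.58
position: [0.4645, -0.053, 0.16]
tcp_rot: [0.0, 0.899, 0.439, 0.0]
ft_force: [0.1, 0.2, -0.6]
finger_gap: 0.998
grip_force: 0.0
```

{"name": "step_arm", "arguments": {"deltas": [[[0,0,0],[12.5,-24.8,0],0],[[0,0,0],[12.5,-24.8,0],0],[[0,0,0],[12.5,-24.8,0],0],[[0,0,0],[12.6,-24.8,0],0],[[0,0,1.86],[0,0,0],0],[[0,0,1.86],[0,0,0],0],[[0,0,1.86],[0,0,0],0],[[0,0,1.86],[0,0,0],0],[[0,0,1.86],[0,0,0],0],[[0,0,0],[0,0,0],0]]}}

```text
time_s: 6.82
position: [0.4172, 0.0475, 0.1588]
tcp_rot: [0.0, 0.999, 0.049, 0.0]
ft_force: [-0.5, -0.4, -0.0]
finger_gap: 0.0
grip_force: 0.0
```

Run:
```python
from h import *
im=manip.snapshot("top")[:,:,::-1]; cv2.imwrite("pics/top1.png",im)
cv2.imwrite("pics/c3.png",cv2.resize(im[195:285,325:440],None,fx=6.5,fy=6.5,interpolation=cv2.INTER_CUBIC))
s=manip.sense();print(s["position"],s["tcp_rot"],s["joint_pos"])
```

```text
[0.4172303  0.04747514 0.15874024] [3.53066550e-05 9.98754030e-01 4.99025677e-02 3.47627089e-04] [ 8.59822110e-02  1.42654681e-01  2.00648156e+00 -1.14256766e-04
  9.91764162e-01  1.55699442e+00]
```

View pics/c3.png

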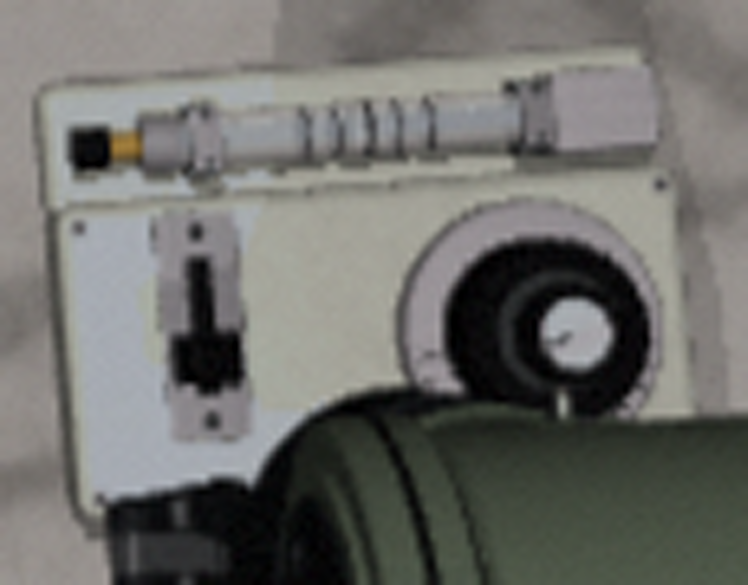

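The ring's line is now at crop (563,400), partly hidden by the arm, and the fine knob's line has not moved. I compute the angle next.

Run:
```python
from h import *
f=lambda u,v,z: onz("top",325+u/6.5-.5,195+v/6.5-.5,z)[:2]
F=f(576,333,.0935)
for A in(F,np.array([.4650,-.0505]),np.array([.4647,-.0522])):
  for q in((522,393),(564,393),(564,405),(566,410)):
    d=f(*q,.0765)-A; a=np.arctan2(-d[1],-d[0])-np.radians(5.52); print(np.round(A,4),q,round(a,3),round(np.hypot(*d),4))
im=cv2.imread("pics/top1.png")[195:285,325:440]
g=im[55:70,80:95].min(2);print(g)
```

```text
[ 0.4649 -0.0519] (522, 393) -0.636 0.0219
[ 0.4649 -0.0519] (564, 393) -0.014 0.0186
[ 0.4649 -0.0519] (564, 405) -0.027 0.0222
[ 0.4649 -0.0519] (566, 410) -0.006 0.0237
[ 0.465  -0.0505] (522, 393) -0.576 0.0213
[ 0.465  -0.0505] (564, 393) 0.062 0.0188
[ 0.465  -0.0505] (564, 405) 0.037 0.0224
[ 0.465  -0.0505] (566, 410) 0.054 0.0239
[ 0.4647 -0.0522] (522, 393) -0.652 0.0218
[ 0.4647 -0.0522] (564, 393) -0.027 0.0183
[ 0.4647 -0.0522] (564, 405) -0.038 0.0219
[ 0.4647 -0.0522] (566, 410) -0.016 0.0235
[[ 15   2   7   7  31 103 157 165 166 165 168 125  73  28   9]
 [ 35  16   5   5  13  38  86  94 108 113 100  56  20  10   5]
 [ 41  35  18   0   0  11  20  24  39  43  27  12  11   5   9]
 [ 34  39  36  22  14  10   7  13   9  11   9  13   9  10   7]
 [ 16  23  35  27  26  32  44  30  21  21  19  11  14  10  10]
 [ 12  15  18  20  18  44  81  39  13  11  13   1   7  13   5]
 [  7  12  11   8  10  50 133  69  19  13   9   9  11  10  11]
 [ 22  15  11  13  14  47 147  79  18   7  11  10  11   7  31]
 [ 47  43  46  38  21  42 124  70  24  10  11   7  20  48  60]
 [ 38  37  40  37  29  33  68  54  40  33  37  35  45  53  54]
 [ 26  31  29  38  34  38  39  39  33  33  36  34  38  36  36]
 [ 34  32  32  35  34  37  37  33  36  34  39  36  33  34  36]
 [ 38  37  35  38  39  38  37  40  41  37  39  39  39  41  41]
 [ 39  40  40  41  40  41  44  42  42  41  45  45  42  43  44]
 [ 44  45  42  45  44  46  44  45  45  46  46  43  45  45  45]]
```

The angle is about 0 (±0.06 rad), so the ring is set. I lower the shut fingers in front of the vent tab and approach it.

{"name": "step_arm", "arguments": {"deltas": [[[0,0,0],[0,0,30],0],[[0,0,0],[0,0,40],0],[[0,0,0],[0,0,28],0],[[0,0,0],[0,0,10],0],[[0,0,0],[6,0,0],0],[[0,0,0],[6,0,0],0],[[0,0,0],[3,0,0],0],[[0,0,0],[0,0,0],0]]}}

```text
time_s: 7.88
position: [0.4328, 0.049, 0.0508]
tcp_rot: [0.0, 0.999, 0.049, 0.001]
ft_force: [0.1, -0.3, 0.3]
finger_gap: -0.002
grip_force: 0.0
```

{"name": "step_arm", "arguments": {"deltas": [[[0,0,0],[3,0,0],0],[[0,0,0],[3,0,0],0],[[0,0,0],[3,0,0],0],[[0,0,0],[0,0,0],0]]}}

```text
time_s: 8.38
position: [0.4406, 0.0497, 0.0501]
tcp_rot: [0.0, 0.999, 0.049, -0.001]
ft_force: [-2.4, -0.3, 2.1]
finger_gap: -0.002
grip_force: 1.2
```

The fingers touch the tab (2.4 N, matching the spring). I push on to the stop.

{"name": "step_arm", "arguments": {"deltas": [[[0,0,0],[3,0,0],0],[[0,0,0],[3,0,0],0],[[0,0,0],[3,0,0],0],[[0,0,0],[3,0,0],0],[[0,0,0],[2,0,0],0],[[0,0,0],[1,0,0],0]]}}

```text
time_s: 9.12
position: [0.4557, 0.0512, 0.0501]
tcp_rot: [0.0, 0.999, 0.049, -0.001]
ft_force: [-4.9, 0.1, 0.7]
finger_gap: 0.003
grip_force: 2.5
```

{"name": "step_arm", "arguments": {"deltas": [[[0,0,0],[1,0,0],0],[[0,0,0],[0,0,0],0]]}}

```text
time_s: 9.38
position: [0.4567, 0.0513, 0.0501]
tcp_rot: [0.0, 0.999, 0.049, -0.0]
ft_force: [-3.9, -0.5, 0.1]
finger_gap: 0.002
grip_force: 2.4
```

{"name": "step_arm", "arguments": {"deltas": [[[0,0,0],[1,0,0],0],[[0,0,0],[0,0,0],0]]}}

```text
time_s: 9.62
position: [0.4575, 0.0514, 0.0501]
tcp_rot: [0.0, 0.999, 0.049, -0.001]
ft_force: [-5.8, -0.5, 1.5]
finger_gap: 0.0
grip_force: 2.6
```

{"name": "step_arm", "arguments": {"deltas": [[[0,0,0],[1,0,0],0],[[0,0,0],[0,0,0],0]]}}

```text
time_s: 9.88
position: [0.4576, 0.0514, 0.0501]
tcp_rot: [0.0, 0.999, 0.049, -0.002]
ft_force: [-7.4, -1.1, 3.8]
finger_gap: -0.001
grip_force: 3.6
```

The slide is at its stop: the position no longer advances and the force is 7.4 N, above the 5 N spring. I hold it there.

{"name": "step_arm", "arguments": {"deltas": [[[0,0,0],[1,0,0],0],[[0,0,0],[0,0,0],0],[[0,0,0],[0,0,0],0],[[0,0,0],[0,0,0],0],[[0,0,0],[0,0,0],0],[[0,0,0],[0,0,0],0],[[0,0,0],[0,0,0],0],[[0,0,0],[0,0,0],0]]}}

```text
time_s: 10.88
position: [0.4576, 0.0514, 0.0501]
tcp_rot: [0.0, 0.999, 0.049, -0.003]
ft_force: [-9.7, -1.4, 4.7]
finger_gap: -0.004
grip_force: 4.6
```

Run:
```python
from h import *
c=[]
for n,a in(("top",(195,325)),("side",(225,325))):
    im=manip.snapshot(n)[:,:,::-1][a[0]-20:a[0]+100,a[1]-5:a[1]+115]
    c.append(cv2.resize(im,None,fx=3.3,fy=3.3,interpolation=cv2.INTER_CUBIC))
cv2.imwrite("pics/v1.png",np.hstack(c)); s=manip.sense();print(s["ft_force"],s["position"])
```

```text
[-9.72849673 -0.64944521  5.71963946] [0.45757826 0.05140209 0.05004129]
```

View pics/v1.png

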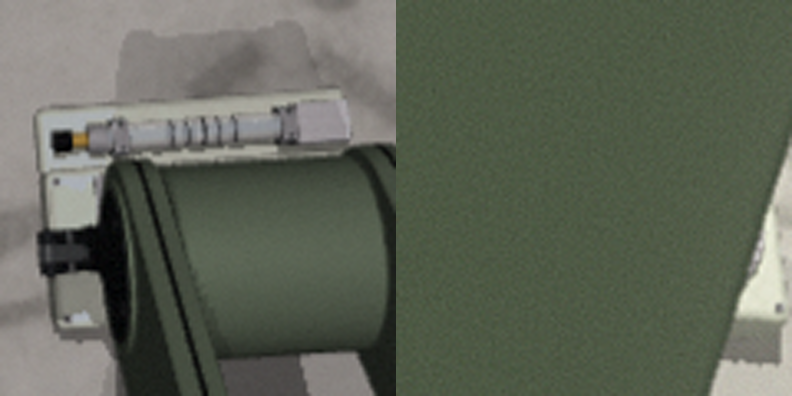

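The arm hides the tab in both views. The forces and the ~20 mm of travel fit the slide being at its stop. I let go by lifting the fingers quickly straight up.

{"name": "step_arm", "arguments": {"deltas": [[[0,0,0],[0,0,-60],0],[[0,0,0],[0,0,-60],0],[[0,0,0],[0,0,0],0],[[0,0,0],[-30,0,0],0],[[0,0,0],[-30,0,0],0],[[0,0,0],[-30,0,0],0],[[0,0,0],[0,0,-40],0],[[0,0,0],[0,0,-40],0],[[0,0,0],[0,0,0],0]]}}

```text
time_s: 12.1
position: [0.3734, 0.0432, 0.2527]
tcp_rot: [-0.0, 0.999, 0.049, 0.005]
ft_force: [-0.0, 0.5, -0.8]
finger_gap: -0.002
grip_force: 0.0
```

{"name": "step_arm", "arguments": {"deltas": [[[0,0,0],[0,40,0],0],[[0,0,0],[0,50,0],0],[[0,0,0],[0,50,0],0],[[0,0,0],[0,50,0],0],[[0,0,0],[0,50,0],0],[[0,0,0],[0,50,0],0],[[0,0,0],[0,40,0],0],[[0,0,0],[0,0,0],0]]}}

```text
time_s: 13.1
position: [0.4027, -0.288, 0.2483]
tcp_rot: [-0.0, 0.999, 0.047, -0.0]
ft_force: [-0.3, 1.7, -0.3]
finger_gap: -0.0
grip_force: 0.0
```

Run:
```python
from h import *
im=manip.snapshot("top")[:,:,::-1]; cv2.imwrite("pics/top2.png",im)
a=cv2.resize(im[195:285,325:440],None,fx=4.5,fy=4.5,interpolation=cv2.INTER_CUBIC)
b=cv2.resize(im[165:300,210:325],None,fx=2.25,fy=3,interpolation=cv2.INTER_CUBIC)
cv2.imwrite("pics/e1.png",np.hstack([a,b]))
s=manip.sense();print(s["position"],s["ft_force"],s["time_s"])
```

```text
[ 0.40231599 -0.28628189  0.24846387] [-0.1653835   0.34627062 -0.20414555] 13.15
```

View pics/e1.png

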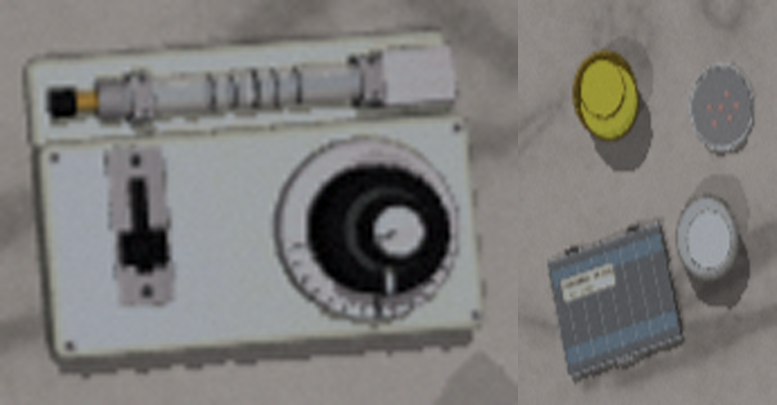

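The picture shows the vent tab back at (143,247), shut. The ring's line is at (390,278), in line with the long mark once parallax is allowed for. The fine knob's line is unchanged, and the bottle, case and dish are in place. I hand in.

```bash
python3 -c "
from station import manip
print(manip.finish_job())"
```

```text
the job is handed in; nothing more can be done
None
```

I handed the job in, with no verdict returned: the ring's line is at the middle mark (within about 0.06 rad by my measurement), the vent was held open over 1 s, let go and sprang shut, and the fine knob, bottle, case and dish look unmoved.

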